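# Stand the toppled plate cassette back up in its dock

### The job

The end cassette in the grey dock has toppled sideways onto the finished stack of amber plates. Push it back upright with the fingertips so that it stands in the dock beside the other two cassettes, and push it in until its back is against the dock's rear lip, square and in line with them. Only push it: do not lift it off the dock, do not tip it over the other way, and leave the stack, the other cassettes and everything else on the bench where they are.

Things in the scene. Friction and masses are not known exactly. Their poses are not given: they have to be found in the camera images.
- cassette: Toppled cream carrier with four amber plates, a closed box to the touch: 92 deep (its x) x 40 thick (y) x 95 mm high (z), 0.3 to 0.55 kg. Origin: centre of underside; upright, axes as the dock's. It leans 40 deg about x, top towards the dock's -y, on its lower -y edge and the stack's top edge; under about 23 deg from upright it drops upright by itself. It stands 20 to 50 mm too far forward (dock -x).
- cassette_high_edge (a point): Middle of the cassette's upper -y edge (at 0, -20, 95 mm in its frame): while it leans, the part that overhangs the stack, about 76 mm above the bench; a light level push there towards the dock's +y (about 1 N) stands it up.
- cassette_low_edge (a point): Middle of the cassette's lower -y edge (at 0, -20, 0 mm in its frame): the edge that it turns on, which stays on the dock floor (3 mm above the bench) while it is only pushed upright.
- cassette_front (a point): Centre of the cassette's front (-x) face (at -46, 0, 47.5 mm in its frame).
- dock: Fixed grey steel tray for three cassettes; x to its rear, y to its end wall. Origin: on the bench under its middle. Floor 3 mm thick, x -75 to 75, y -63 to 79 mm. Rear lip 40 mm high, front face at x = 71 mm; end wall 80 mm high, inner face y = 75 mm; front and -y side open. A cassette fully in has its origin at x = 25 mm; the toppled one's place is at the open side, origin at about y = -35 mm.
- neighbour_a: Cassette of the same make and size standing in the dock next to its end wall, loose. Origin: centre of its underside, axes as the dock's.
- neighbour_b: Cassette of the same make and size standing in the middle of the dock, loose, its -y face at about y = -10 mm of the dock. Origin: centre of its underside, axes as the dock's.
- plates: Loose stack of seven amber plates as one block, 80 x 80 mm, 42 mm high, 0.3 kg, standing on the bench on the open (-y) side of the dock, on which the cassette leans; its near face is 33 mm from the cassette's low edge. Origin: centre of its underside.
- plates_short: Bystander: loose stack of four amber plates, 80 x 80 x 24 mm. Origin: centre of its underside.
- amber_bottle: Bystander: amber bottle with a white cap, 64 mm across, 135 mm high. Origin: centre of its underside.
- cap_jar: Bystander: white jar, 68 mm across, 60 mm high. Origin: centre of its underside.
- sample_tray: Bystander: flat cream tray, 150 x 100 x 12 mm, lying on the bench. Origin: centre of its underside.
Things that resemble listed ones, but are neither listed nor needed, are in the scene too. What is shaped like the cassette but green is not meant.

How it is judged:
By the outcome, as a careful person would: the job done as asked, in the order asked, and still so for the second after the job is handed in, with the robot touching nothing.
It also fails if it takes over 45 s, if anything falls off the work surface, if the arm or the gripper's body presses on something with over 40 N, if the wrist force passes 120 N, or if a joint passes its speed limit or range.

### The arm

A 6-joint arm with a two-finger parallel gripper is mounted at the origin on the work surface. World frame = base frame: x ahead of the robot, y to its left, z up, the work surface at z = 0. Lengths are in mm, angles in rad, forces in N, time in s.
With the tool pointing down it reaches from about 400 to 925 mm from the base axis. Payload 12.5 kg.
Tool frame: the origin (TCP) lies between the finger pads; the fingertips stand 22 mm ahead of it and the grasp point (between the pads) lies 3 mm ahead of it; z points along the fingers, y is the line along which they close (so a half turn about z gives the same grasp; the last joint's range is limited). The gripper opens to 95 mm and grips with 3 to 60 N. Pads are 20 mm wide; open, the fingers measure 119 mm over their backs; the gripper's body (75 mm by 180 mm) begins 59 mm behind the grasp point.
Start: joints at [1.189, 0.491, 1.559, -0, 1.092, -0.106], TCP at [170.18, 601.401, 236.661] pointing down, gripper open.
Joint ranges: [-3.1, 3.1], [-0.84, 2.19], [0.05, 2.79], [-1.13, 4.28], [0.06, 2.93], [-2.69, 2.69]. Speed limits (rad/s): [2.22, 2.22, 2.79, 3.14, 3.14, 3.14].

### API

Orientations are given as a unit quaternion [x, y, z, w].
In Python, from rig import * gives the robot as it stands. Calls block until the motion is done:
- movep(position, orientation): joint-space move of the TCP to a pose.
- line_to(position, feed=150, attitude=None): straight line of the TCP; attitude=None keeps the orientation; feed is the mean speed in mm/s.
- move_joints(angles): joint-space move.
- move_gripper(opening, grasp_force=None): opening from 0.0 (shut) to 1.0 (fully open); grasp_force is the grip in N (None keeps the last); returns when the fingers have stopped.
- pause(seconds).
- solve_ik(position, orientation): joint angles nearest the present ones, or None.
- observe(): the state.
- get_image(name): name is "scene" or "top" or "wrist"; returns the picture (480x640x3 uint8, red, green, blue); there is no depth.
- camera_info(name): a dict with "fx", "fy", "cx", "cy" (pixels), "R" (3x3) and "t" (3): a world point X has camera coordinates R X + t; the wrist camera has in their place "tool_from_camera" (4x4, takes a point from camera to tool coordinates, whose origin is the TCP and whose axes are the flange's). Camera axes: x right, y down, z forward; pixel columns grow to the right and rows downward; lengths in mm; the calibration is good to about 2 mm. A picture is of the moment at which its call begins: read the wrist's pose just before it. camera_info takes no time and is no camera call.
A pose or a line that the arm cannot do raises Unreachable and nothing moves.
- hand_in(): hands the job in; it is judged then, once.
The state is a dict: "time": time; "q": joint angles; "joint_velocities": joint speeds; "joint_efforts": joint torques, N m; "tcp_pos": TCP position; "tool_rot": TCP orientation; "wrist_force": force on the tool from outside, world axes, zero at the start; "wrist_torque": the same for the moment, N m; "width": opening from 0.0 (shut) to 1.0 (fully open); "grip_force": force on a finger pad.
Only numpy, scipy, OpenCV 4.12 (cv2) and the standard library are available. Lean on these libraries where they do the work, as an engineer would, in place of code of your own. Each camera call takes 0.05 s, during which the arm holds its last target. There are 200 camera calls.

## Working session

There is one attempt and no reset: what is moved stays moved. The work goes in short steps, each a Python script; the robot and the scene stay as the last script left them, time stands still between calls to the robot, and variables do not carry over. Pictures are saved under pics/ and viewed, at most 10 in all, crops included, and the job is handed in when it is done.

```bash
mkdir -p pics && ls
python3 - <<'E'
from rig import *
import cv2
for n in("top","scene"):
    cv2.imwrite(f"pics/{n}0.png",get_image(n)[:,:,::-1]); c=camera_info(n); print(n,c)
print(observe()["tool_rot"],observe()["time"])
E
```

```text
pics
top {'fx': 479.73176415494544, 'fy': 479.73176415494544, 'cx': 318.72976068701365, 'cy': 245.30807481123153, 'R': array([[-0.01573262, -0.99986546,  0.00464238],
       [-0.99125429,  0.01498837, -0.1311117 ],
       [ 0.13102448, -0.00666451, -0.99135673]]), 't': array([  -3.19599467,  507.41106085, 1030.28248714])}
scene {'fx': 622.9288484814049, 'fy': 622.9288484814049, 'cx': 317.9798767724947, 'cy': 234.57969495133722, 'R': array([[ 0.779164  ,  0.62674014, -0.01001262],
       [ 0.47871361, -0.60529722, -0.6359627 ],
       [-0.40464396,  0.49072607, -0.77165484]]), 't': array([-385.79956185, -206.61635397, 1703.29080626])}
[ 1.37446945e-01  9.90509016e-01 -4.63740325e-04 -1.06250872e-04] 0.1
```

View pics/top0.png

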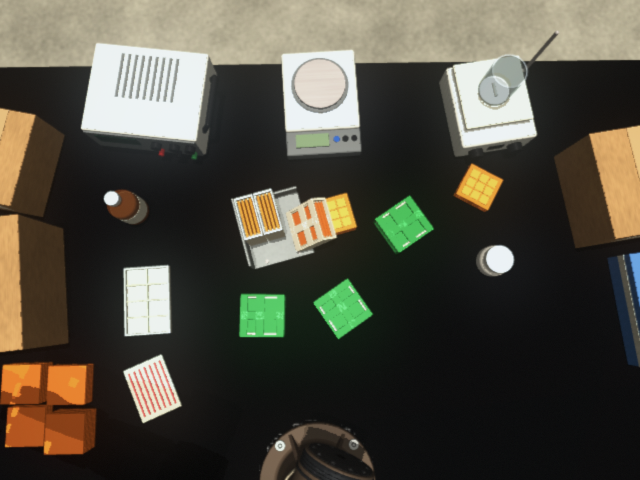

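View pics/scene0.png

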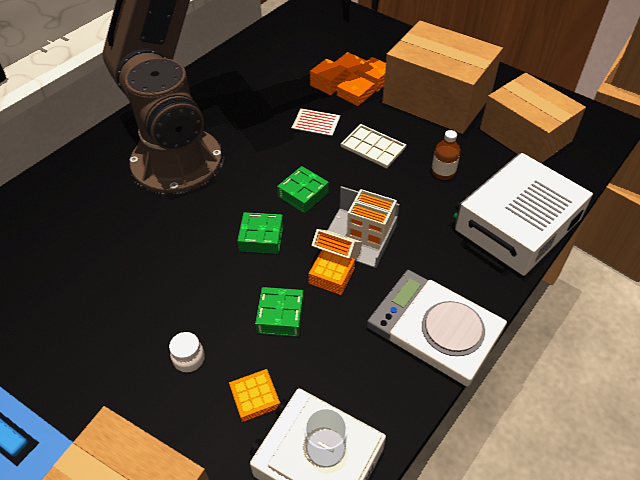

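The top view shows the grey dock at about (270,225), with two upright cassettes at (245,215) and (268,212). The toppled cassette is at (312,223), leaning on the amber stack at (341,213). A second amber stack at (479,187) is the short one. The green boxes at (404,223), (343,308) and (262,315) are decoys. I'll confirm this in an enlarged crop.

Run:
```python
import cv2
a=cv2.imread("pics/top0.png")[170:290,215:375]
cv2.imwrite("pics/crop.png",cv2.resize(a,(800,600),interpolation=cv2.INTER_CUBIC))
```

```text
(no output)
```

View pics/crop.png

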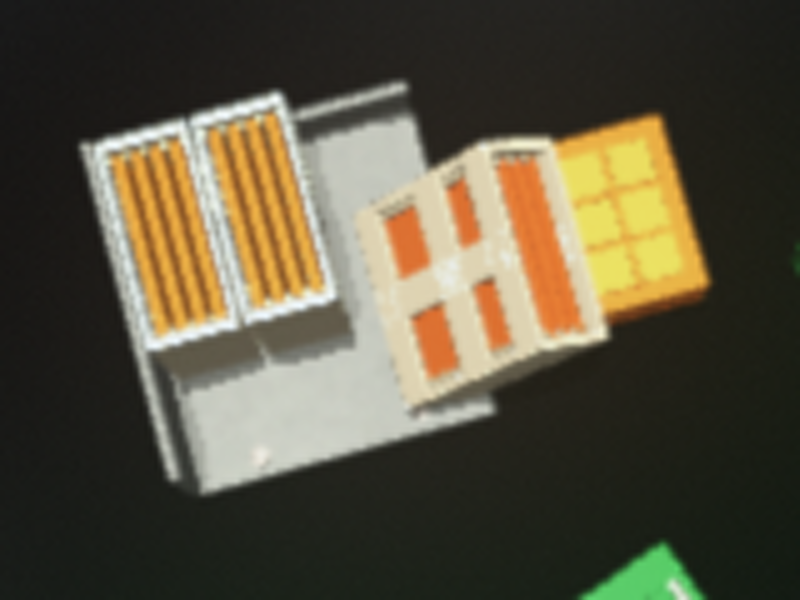

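The enlarged crop confirms the cream cassette leaning on the stack. Its high edge runs (553,140)–(607,340) in crop pixels. The neighbours' top faces are bounded by (95,150), (283,92), (338,297) and (155,350). The front floor corners of the dock are at (495,410) and (200,493).

```bash
cat > h.py <<'E'
import numpy as np
from rig import *
def ray(cam,u,v,z):
    c=camera_info(cam);R=np.array(c["R"]);t=np.array(c["t"])
    o=-R.T@t; d=R.T@np.array([(u-c["cx"])/c["fx"],(v-c["cy"])/c["fy"],1]); return o+d*(z-o[2])/d[2]
E
python3 - <<'E'
from h import *
P={}
for n,u,v,z in [("floor_front_open",495,410,3),("floor_front_wall",200,493,3),("lip_top_open_rear",407,85,40),
 ("nA rear",95,150,98),("nB rear",283,92,98),("nB front",338,297,98),("nA front",155,350,98),
 ("high rear",553,140,75.8),("high front",607,340,75.8),("up+y rear",487,143,101.5),("up+y front",545,348,101.5),
 ("low+y rear",360,210,28.7),("low+y front",412,412,28.7),("plate far rear",660,115,42),("plate far front",710,285,42)]:
    P[n]=ray("top",215+u/5,170+v/5,z); print(n,P[n].round(1))
def ang(a,b): d=P[a]-P[b]; return np.degrees(np.arctan2(d[1],d[0])).round(1),np.linalg.norm(d).round(1)
for a,b in [("nA rear","nA front"),("nB rear","nB front"),("high rear","high front"),("up+y rear","up+y front"),("low+y rear","low+y front"),("plate far rear","plate far front")]: print(a,ang(a,b))
for a,b in [("nA rear","nB rear"),("nA front","nB front"),("floor_front_wall","floor_front_open")]: d=ang(a,b);print(a,d[0]-90,d[1])
E
```

```text
floor_front_open [ 4.961e+02 -2.000e-01  3.000e+00]
floor_front_wall [460.3 134.    3. ]
lip_top_open_rear [638.9  36.9  40. ]
nA rear [597.7 166.3  98. ]
nB rear [621.6  87.1  98. ]
nB front [533.4  64.4  98. ]
nA front [512.2 140.7  98. ]
high rear [604.4 -27.2  75.8]
high front [516.9 -48.7  75.8]
up+y rear [597.5   1.2 101.5]
up+y front [510.1 -21.7 101.5]
low+y rear [584.5  59.1  28.7]
low+y front [492.7  36.6  28.7]
plate far rear [623.  -75.9  42. ]
plate far front [545.7 -96.2  42. ]
nA rear (np.float64(16.7), np.float64(89.2))
nB rear (np.float64(14.5), np.float64(91.0))
high rear (np.float64(13.8), np.float64(90.1))
up+y rear (np.float64(14.7), np.float64(90.3))
low+y rear (np.float64(13.8), np.float64(94.5))
plate far rear (np.float64(14.7), np.float64(79.9))
nA rear 16.799999999999997 82.7
nA front 15.5 79.2
floor_front_wall 15.0 138.9
```

The heights and sizes agree: the measured cassette edges are 90–94 mm against 92, the stack edge is 80 mm, and dock origins from three features match within 2 mm. The dock is at about (551.2, 79.2) with a yaw of 14.8°. The cassette is at dock x ≈ -20.5, y ≈ -35, with its high edge at y ≈ -116. Next I'll push it upright.

```bash
cat >> h.py <<'E'
import cv2
from scipy.spatial.transform import Rotation as Ro
a=np.radians(14.8); ex=np.array([np.cos(a),np.sin(a),0]); ey=np.array([-np.sin(a),np.cos(a),0]); O=np.array([551.2,79.2,0])
def D(x,y,z): return O+x*ex+y*ey+np.array([0,0,z])
def todock(p): d=np.asarray(p)-O; return np.array([d@ex,d@ey,d[2]])
def tool(tilt=0):   # tool y along dock y; tilt leans the fingertips towards dock +x
    t=np.radians(tilt); z=np.array([0,0,-1])*np.cos(t)+ex*np.sin(t)
    return Ro.from_matrix(np.column_stack([np.cross(ey,z),ey,z])).as_quat()
def st(m=""):
    o=observe(); print(m,round(o["time"],2),todock(o["tcp_pos"]).round(1),np.round(o["wrist_force"],2))
E
python3 - <<'E'
from h import *
q=tool()
print(solve_ik(D(-20,-155,160),q), solve_ik(D(-100,-35,70),tool(18)))
movep(D(-20,-155,150),q); move_gripper(0.0); st()
line_to(D(-20,-150,82),150); st("down")
for y in (-135,-122,-112,-102,-96,-92): line_to(D(-20,y,82),40); st()
pause(.3); st()
cv2.imwrite("pics/top1.png",cv2.resize(get_image("top")[160:280,215:375,::-1],(640,480)))
cv2.imwrite("pics/scene1.png",cv2.resize(get_image("scene")[150:300,260:460,::-1],(640,480)))
E
```

```text
[-2.46385111e-01  5.11117915e-01  1.76283012e+00 -4.44089210e-16
  8.67644623e-01 -2.07549017e+00] None
 4.41 [ -20. -155.  150.] [ 0.02 -0.05  0.49]
down 5.02 [ -19.7 -150.1   82.4] [ 0.92 -0.21  0.75]
 5.54 [ -19.9 -134.8   82.2] [-0.78 -0.4  -0.33]
 6.02 [ -19.9 -122.    82.2] [ 0.39 -2.39  3.1 ]
 6.42 [ -20.1 -111.7   81.8] [ 0.31  0.15 -0.41]
 6.82 [ -20.  -101.7   82. ] [0.6  0.37 0.63]
 7.12 [-20.  -95.7  82. ] [0.04 0.03 0.42]
 7.37 [-20.  -91.8  82. ] [-0.67 -0.5  -0.88]
 7.67 [-20.  -92.1  82. ] [0.36 0.65 0.27]
```

```bash
python3 -c "
import cv2,numpy as np
cv2.imwrite('pics/both1.png',cv2.resize(np.hstack([cv2.imread('pics/top1.png'),cv2.imread('pics/scene1.png')]),(800,300)))"
```

```text
(no output)
```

View pics/both1.png

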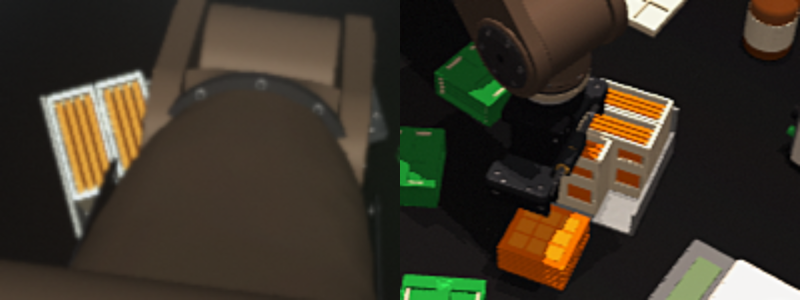

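In the scene half the cassette looks upright next to its neighbours, at about (580,170), and the stack has not moved. In the top half the arm hides it. I'll back off the finger, check reach for the front push, and look again.

Run:
```python
from h import *
for x in (-105,-90,-40):
  print(x,[(t,z,solve_ik(D(x,-35,z),tool(t)) is not None) for t in (0,6,12,-10) for z in (58,70,150)])
line_to(D(-20,-125,84),150); line_to(D(-20,-135,190),250)
st(); 
i=get_image("scene"); cv2.imwrite("pics/s2full.png",i[:,:,::-1]); t=get_image("top"); cv2.imwrite("pics/t2full.png",t[:,:,::-1])
w=get_image("wrist"); cv2.imwrite("pics/w2full.png",w[:,:,::-1])
f=lambda im:cv2.resize(im,(400,300))
cv2.imwrite("pics/b2.png",np.vstack([np.hstack([f(i[150:300,260:460]),f(t[160:280,215:375])]),np.hstack([f(w),f(w)*0])])[:,:,::-1])
```

```text
-105 [(0, 58, True), (0, 70, True), (0, 150, True), (6, 58, True), (6, 70, True), (6, 150, True), (12, 58, True), (12, 70, True), (12, 150, True), (-10, 58, True), (-10, 70, True), (-10, 150, True)]
-90 [(0, 58, True), (0, 70, True), (0, 150, True), (6, 58, True), (6, 70, True), (6, 150, True), (12, 58, True), (12, 70, True), (12, 150, True), (-10, 58, True), (-10, 70, True), (-10, 150, True)]
-40 [(0, 58, True), (0, 70, True), (0, 150, True), (6, 58, True), (6, 70, True), (6, 150, True), (12, 58, True), (12, 70, True), (12, 150, True), (-10, 58, True), (-10, 70, True), (-10, 150, True)]
 8.71 [ -20.2 -134.3  190.1] [-0.22  0.19 -0.14]
```

View pics/b2.png

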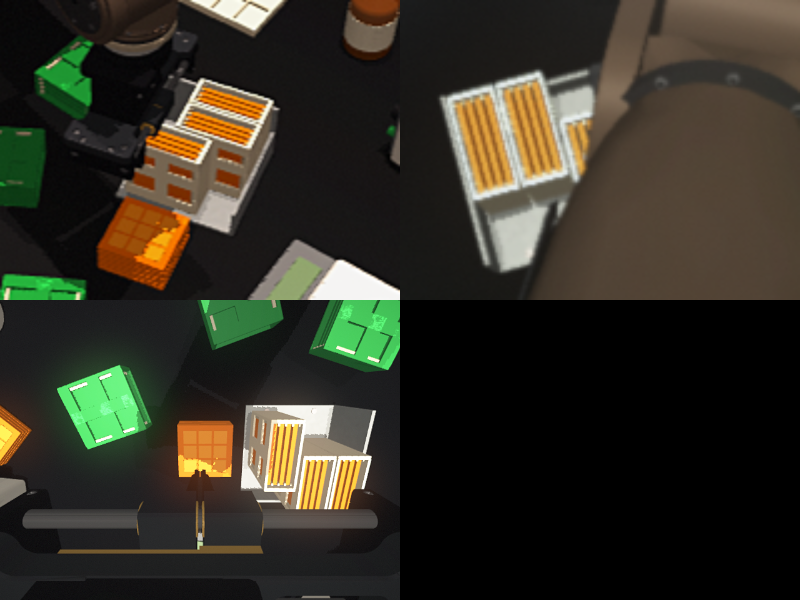

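All three views show the cassette standing upright and parallel to its neighbours, set forward of them. The stack and the neighbours look unmoved. I'll measure its top face in the wrist view, at about (432,192), (485,192), (477,306) and (426,304) full-res, then push from the front.

Run:
```python
from h import *
o=observe(); T=np.eye(4); T[:3,:3]=Ro.from_quat(o["tool_rot"]).as_matrix(); T[:3,3]=o["tcp_pos"]
c=camera_info("wrist"); M=T@np.array(c["tool_from_camera"])
def wr(u,v,z):
    d=M[:3,:3]@np.array([(u-c["cx"])/c["fx"],(v-c["cy"])/c["fy"],1]); p=M[:3,3]; return p+d*(z-p[2])/d[2]
for p in [(432,192),(485,192),(477,306),(426,304),(482,250)]: print(p,todock(wr(*p,98)).round(1))
Z=lambda tip,t:tip-22*(ex*np.sin(np.radians(t))-np.array([0,0,np.cos(np.radians(t))]))
q=tool(12); P=lambda x,z:Z(D(x,-35,z),12)
movep(P(-98,170),q); move_gripper(0.1); st()
line_to(P(-98,32),200); st("down")
o=observe(); b=np.mean([observe()["wrist_force"] for _ in range(3)],0)
x=-98
while x<-56: 
    x+=6; line_to(P(x,32),60); f=(np.array(observe()["wrist_force"])-b)@ex; print(x,round(float(f),1),end="; ")
    if f<-8: break
print(); st()
i=get_image("scene"); t=get_image("top"); 
f=lambda im:cv2.resize(im,(400,300))
cv2.imwrite("pics/b3.png",np.hstack([f(i[150:300,260:460]),f(t[160:280,215:375])])[:,:,::-1])
```

```text
(432, 192) [-63.9 -53.1  98. ]
(485, 192) [-63.9 -15.1  98. ]
(477, 306) [26.9 -8.6 98. ]
(426, 304) [ 25.1 -49.3  98. ]
(482, 250) [-20.1 -11.2  98. ]
 9.88 [-102.4  -35.2  191.3] [-0.69 -0.53 -0.08]
down 10.72 [-102.5  -35.    53.7] [-0.79  0.24  0.02]
-92 0.4; -86 0.8; -80 0.3; -74 0.7; -68 1.2; -62 0.1; -56 -0.0; 
 12.47 [-60.5 -35.   53.5] [-0.8   0.18 -0.81]
```

View pics/b3.png

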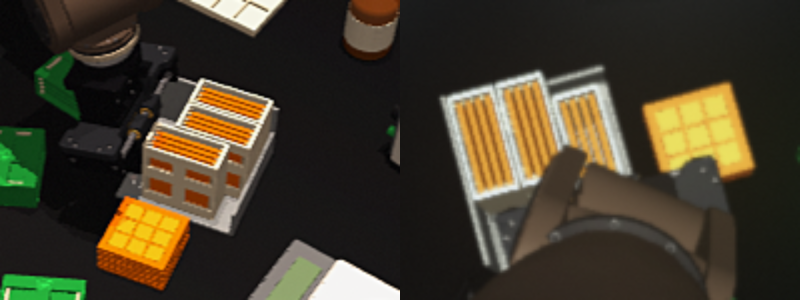

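The cassette is upright and advancing, with the stack clear and unmoved. It looks a few degrees yawed, with its rear towards the neighbour. The wide two-finger contact and the lip should square it, so I'll finish the push under force watch.

Run:
```python
from h import *
q=tool(12); P=lambda x,z:D(x,-35,z)-22*(ex*np.sin(np.radians(12))-np.array([0,0,np.cos(np.radians(12))]))
x=-56
while x<-24:
    x+=4 if x<-38 else 1; line_to(P(x,32),30)
    f=np.mean([np.array(observe()["wrist_force"])@ex for _ in range(2)]); print(x,round(float(f),1),end="; ")
    if f<-6:
        break
pause(.2); st("end")
i=get_image("scene"); cv2.imwrite("pics/s4.png",i[:,:,::-1])
line_to(P(-80,32),150); line_to(P(-80,190),250)
movep(D(-20,-150,230),tool()); st()
w=get_image("wrist"); i=get_image("scene")
f=lambda im:cv2.resize(im,(400,300)); np.save("w4.npy",w)
cv2.imwrite("pics/b4.png",np.vstack([np.hstack([f(i[150:300,260:460]),f(w)*0]),np.hstack([f(w),f(w[120:420,330:630])])])[:,:,::-1])
```

```text
-52 -1.1; -48 -0.9; -44 0.0; -40 -1.0; -36 -1.1; -35 -1.8; -34 -1.6; -33 -2.2; -32 -2.6; -31 -4.8; -30 -8.8; end 15.69 [-35.5 -34.8  53.4] [-7.67 -4.01  5.16]
 17.6 [ -20.4 -150.   227.7] [-0.8   0.78 -0.12]
```

View pics/b4.png

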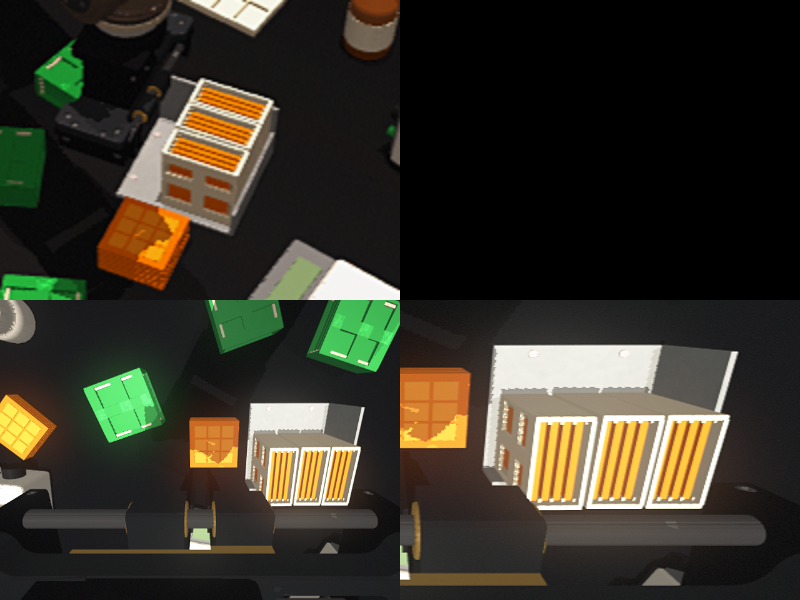

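The cassette's front is now in line with the other two. The force rose at the x expected for the lip. I'll move the arm aside for a clear top view to check squareness.

Run:
```python
from h import *
line_to(D(-20,-150,260),250)
movep([170.18,-601.4,300],tool()) if solve_ik([170.18,-601.4,300],tool()) is not None else move_joints([-1.1,0.491,1.559,0,1.092,-2.07])
st(); t=get_image("top"); cv2.imwrite("pics/t5.png",t[:,:,::-1])
cv2.imwrite("pics/c5.png",cv2.resize(t[170:290,215:375],(800,600),interpolation=cv2.INTER_CUBIC)[:,:,::-1])
```

```text
19.81 [-356.8 -528.9  236.6] [0.15 0.61 0.64]
```

View pics/c5.png

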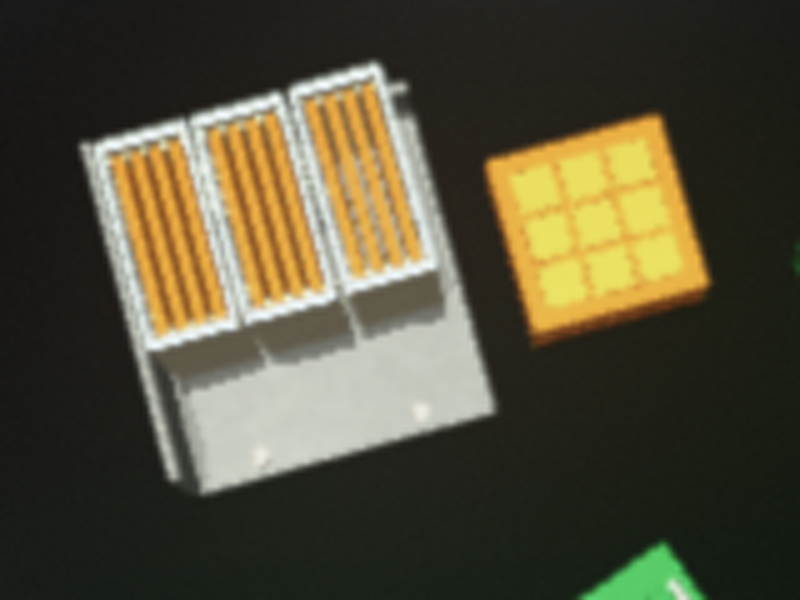

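In the clear view the cassette top is at (290,90), (380,63), (437,268) and (350,292). Its front and rear edges are collinear with the neighbours' within about 1 px, and its side edge is parallel to theirs. The neighbour and stack corners are where they were in the first crop, so I'm handing in.

```bash
python3 -c "
from rig import *
print(hand_in())"
```

```text
the job is handed in; nothing more can be done
None
```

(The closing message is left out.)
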